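# Put the last dropper bottle back in its carrier and lift the carrier level by its handle

### The job

The work is done and the bottles go back to the cabinet: lower the dropper bottle that is out on the bench gently into the empty hole of the wooden bottle carrier and let go of it, then swing the carrier's folded handle upright while the carrier stands on the bench. Then take the handle by the middle of its wooden grip and lift the full carrier about 10 cm clear of the bench; finish while holding it there in the air, level and steady, with all three bottles down in their holes - do not put it down. Drop or topple no bottle, do not tip the carrier, and leave the bracelet on its steel block, the loupe and the tweezers where they lie.

Things in the scene. Friction and masses are not known exactly. Their poses are not given: they have to be found in the camera images.
- carrier: light wooden block on rubber feet, 76 x 152 mm, 41 mm high, loose, 0.5 kg: three round holes, 38 mm wide, 30 mm deep, 47 mm apart in a row along y; on each end a steel plate with the handle's pivot. Origin: centre of the underside; z up, y along the row towards the left hole. The handle's pivot axis runs along y, 54 mm above the underside, over the middle of the width.
- bail (a joint): folding wire handle. 0 = upright; at a > 0 it is folded to the block's -x side: the grip's axis lies 115*sin(a) mm to -x of the pivot and 115*cos(a) mm above it; range -1.35 to 1.35 rad. Stiff pivots hold it where it is left; up to 1 N at the grip moves it. Pulling much harder tips or drags the block.
- bail_grip (a point): centre of the handle's wooden grip, a round bar 14 mm thick, 86 mm long, parallel to the block's y. It turns easily on its wire, as on a bucket handle: it can be held tight while the handle swings, and the lifted carrier hangs from it, level only if the handle stood upright. Upright it is 169 mm above the carrier's underside, 56 mm above the bottle tops.
- well_right (a point): centre of the floor of the empty hole, the one on the carrier's -y end; the floor lies 11 mm above the carrier's underside, the hole's mouth 30 mm above the floor (41 mm above the underside).
- well_mid (a point): centre of the floor of the middle hole, where a bottle stands.
- well_left (a point): centre of the floor of the left hole (+y end), where a bottle stands.
- bottle_out: brown dropper bottle standing on the bench outside the carrier; 102 mm high, round body 33 to 34 mm wide up to about 58 mm above its foot, then a shoulder, a black cap 24 mm wide (62 to 77 mm) and a rubber bulb 13 mm wide on top; about 70 g (fill varies). Origin: centre of its foot; z up along the bottle.
- bottle_mid: a dropper bottle like the first, standing in the carrier's middle hole. Origin: centre of its foot.
- bottle_left: a dropper bottle like the first, standing in the carrier's left hole. Origin: centre of its foot.
- steel_block: bystander: bare square steel block 62 x 62 x 19 mm, lying farther back on the right. Origin: centre of its underside.
- cuff: bystander: thin open silver bracelet 54 x 61 x 6 mm, lying on the steel block. Origin: centre of its underside.
- loupe: bystander: round black eye loupe 31 mm wide and 19 mm high, behind the work. Origin: centre of its underside.
- tweezers: bystander: steel tweezers 131 mm long and 9 mm high, lying at the front left edge of the bench. Origin: centre of the underside.

How it is judged (in metres and radians):
On the way, in this order (a step that is already met when the one before it is completed fails the run):
1. the bottle stands at the bottom of the empty hole, let go, the carrier still standing on the bench (distance between bottle_out and well_right below 0.007 m and angle between the z axis of bottle_out and the z axis of carrier, either way round below 0.2 rad and height (world z) of carrier below 0.008 m and angle between carrier's own z axis and vertical below 0.06 rad and contact force between the fingers and bottle_out below 0.5 N), for 0.2 s.
2. the handle is upright while the carrier, with all three bottles, stands on the bench (value of joint bail between -0.2 and 0.2 rad and height (world z) of carrier below 0.008 m and angle between carrier's own z axis and vertical below 0.06 rad and distance between bottle_out and well_right below 0.007 m and angle between the z axis of each of bottle_out, bottle_mid, bottle_left and the z axis of carrier, either way round below 0.2 rad and distance between bottle_mid and well_mid below 0.007 m and distance between bottle_left and well_left below 0.007 m), for 0.2 s.
At the end, for the whole second after the job is handed in: the fingers hold the carrier (over 2 N) by its handle, upright within 0.2 rad, grip within 5 cm of the TCP; underside 60 to 160 mm up, level within 0.1 rad, slower than 0.02 m/s and 0.1 rad/s; each bottle within 7 mm of its hole's floor centre, in line within 0.2 rad (height (world z) of carrier between 0.06 and 0.16 m and angle between carrier's own z axis and vertical below 0.1 rad and linear speed of carrier below 0.02 m/s and angular speed of carrier below 0.1 rad/s and contact force between the fingers and carrier above 2 N and distance between the grasp point and bail_grip below 0.05 m and value of joint bail between -0.2 and 0.2 rad and distance between bottle_out and well_right below 0.007 m and angle between the z axis of each of bottle_out, bottle_mid, bottle_left and the z axis of carrier, either way round below 0.2 rad and distance between bottle_mid and well_mid below 0.007 m and distance between bottle_left and well_left below 0.007 m); the arm keeps its last pose, push and grip.
It fails at once if a bottle is toppled (leans more than 0.5 rad) (angle between any of bottle_out, bottle_mid, bottle_left's own z axis and vertical above 0.5 rad).
It fails at once if the bottle is dropped (falls free from more than about 2 cm) (contact force between the fingers and bottle_out below 0.05 N and linear speed of bottle_out above 0.6 m/s).
It fails at once if the carrier is tipped by more than 0.3 rad (angle between carrier's own z axis and vertical above 0.3 rad).
It fails at once if a bystander is moved by more than 30 mm (distance of any of steel_block, cuff, loupe, tweezers from where it was at the start of the episode above 0.03 m).
It also fails if it takes over 67 s, if anything falls off the work surface, if the arm or the gripper's body presses on something with over 40 N, if the wrist force passes 120 N, or if a joint passes its speed limit or range.

### The arm

A 6-joint arm with a two-finger parallel gripper is mounted at the origin on a cart in front of the work surface, level with it; the furniture and walls round the work are solid. World frame = base frame: x ahead of the robot, y to its left, z up, the work surface at z = 0. Lengths are in mm, angles in rad, forces in N, time in s.
With the tool pointing down it reaches from about 350 to 725 mm from the base axis. Payload 4.3 kg.
Tool frame: the origin (TCP) lies between the finger pads, 19 mm behind the fingertips; this is the grasp point; z points along the fingers, y is the line along which they close (so a half turn about z gives the same grasp; the last joint's range is limited). The gripper opens to 85 mm and grips with 20 to 120 N. Pads are 22 mm wide; open, the fingers measure 114 mm over their backs; the gripper's body (76 mm by 85 mm) begins 54 mm behind the grasp point. The pads swing forward as they close: fully open they stand 13 mm farther back than shut.
Start: joints at [-1.259, 0.377, 0.081, 1.274, 0, 1.46], TCP at [235.421, -524.635, 250.029] pointing down, gripper open.
Joint ranges: [-2.72, 2.72], [-0.84, 1.66], [-1.02, 1.22], [-1.77, 2.12], [-1.37, 1.28], [-3.14, 3.14]. Speed limits (rad/s): [2.57, 2.57, 3.14, 3.14, 3.14, 3.14].

### API

Orientations are given as [roll, pitch, yaw] about the fixed x, y, z axes, in that order (R = Rz(yaw) Ry(pitch) Rx(roll)).
In Python, from rig import arm, vision, sign_off gives the robot as it stands.
- The arm moves only by the tool apply_moves, never from a script. Its argument "motion" is text: rows parted by semicolons, each of 7 numbers parted by spaces: the closure in counts, from 0 (fully open) to 255 (shut), then the shift along the tool's x, y, z in units of 30 mm (1.0 is 30 mm), then the turn, a rotation vector about the tool's x, y, z in units of 8 degrees (1.0 is 8 degrees). In form: hand dx dy dz ax ay az; .... A call has 1 to 5 rows; each row shifts and turns the commanded pose from where the row before left it, along the tool's axes as they then stand; what a row does not reach is not made up. A row lasts 1/10 s, in which the tool goes at most 50 mm and 8.59 degrees, less where a joint would pass 70% of its speed; a pose out of reach is approached as far as the arm can. A call is refused whole if a number of a shift passes 1 or a number of a turn 1, either way. A call with a gripper value outside its range is refused whole. The fingers move at their own pace and stop on an object; "squeeze" is the grip in N (left out, the last holds). Time passes only in rows, so rows that do not move let the fingers close. It gives the time, the measured TCP pose, the force, the opening and the grip force at its end, in the units of the state.
- arm.get_state(): the state, without advancing time (a new reading comes with each control period).
- vision.get_image(name): name is "side" or "top" or "wrist"; returns the picture (400x640x3 uint8, red, green, blue); there is no depth.
- vision.calibration(name): a dict with "intrinsics" (3x3 intrinsics, pixels), "view" (4x4, takes a point from world to camera coordinates); the wrist camera has in their place "mount" (4x4, takes a point from camera to tool coordinates, whose origin is the TCP and whose axes are the flange's). Camera axes: x right, y down, z forward; pixel columns grow to the right and rows downward; lengths in mm; the calibration is good to about 2 mm. A picture is of the moment at which its call begins: read the wrist's pose just before it. calibration takes no time and is no camera call.
- sign_off(): hands the job in; it is judged then, once.
Trained networks look in the newest picture that a camera, given by its name, has taken for a name from the list of things; names that differ only in an ending like _2 or _b are one class to them, and where a whole thing is asked for, a point or a joint stands for the part that bears it (a point fixed in the world has none). Each returns a list of dicts, best first, with "p" (0 to 1); they miss things now and then, are a little off and sometimes report something else, mostly with a low value. They report only what shows in the picture. A call takes as long as a camera call.
- vision.spot_in(camera, name): "xy" ([column, row] in pixels, amid what is visible of it).
The state is a dict: "time": time; "joint_positions": joint angles; "dq": joint speeds; "joint_torque": joint torques, N m; "tool_pos": TCP position; "ee_rot": TCP orientation; "contact_force": force on the tool from outside, world axes, zero at the start; "moment": the same for the moment, N m; "opening": opening from 0.0 (shut) to 1.0 (fully open); "grip_force": force on a finger pad.
Only numpy, scipy, OpenCV 4.12 (cv2) and the standard library are available. Lean on these libraries where they do the work, as an engineer would, in place of code of your own. Each camera call takes 0.05 s, during which the arm holds its last target. There are 200 camera calls.

## Working session

There is one attempt and no reset: what is moved stays moved. The work goes in short steps, Python scripts to look and compute and a tool call to move; the robot and the scene stay as the last step left them, time stands still between calls to the robot, and variables do not carry over. Pictures are saved under pics/ and viewed, at most 10 in all, crops included, and the job is handed in when it is done.

Besides the shell and the picture viewer there is one more tool, called as name(argument=value, ...) on one line, values as JSON. apply_moves: Moves the arm, as the interface text tells. Its arguments: {"type":"object","properties":{"motion":{"type":"string"},"squeeze":{"type":"number"}},"required":["motion"]}

```bash
mkdir -p pics; ls
cat > h.py <<'E'
import numpy as np, cv2
from rig import arm, vision, sign_off
from scipy.spatial.transform import Rotation as R
def cam(name, st=None):
    c=vision.calibration(name); K=np.array(c["intrinsics"])
    if name=="wrist":
        M=np.array(c["mount"]); T=np.eye(4); T[:3,:3]=R.from_euler('xyz',st["ee_rot"]).as_matrix(); T[:3,3]=st["tool_pos"]
        V=np.linalg.inv(T@M)
    else: V=np.array(c["view"])
    return K,V
def onplane(K,V,xy,z):
    d=V[:3,:3].T@np.linalg.solve(K,[xy[0],xy[1],1]); o=-V[:3,:3].T@V[:3,3]
    return o+d*(z-o[2])/d[2]
def proj(K,V,p):
    q=K@(V[:3,:3]@np.array(p,float)+V[:3,3]); return q[:2]/q[2]
def tri(cs):
    A=[];b=[]
    for K,V,xy in cs:
        d=V[:3,:3].T@np.linalg.solve(K,[xy[0],xy[1],1]); d/=np.linalg.norm(d); o=-V[:3,:3].T@V[:3,3]
        P=np.eye(3)-np.outer(d,d); A.append(P); b.append(P@o)
    return np.linalg.lstsq(np.vstack(A),np.hstack(b),rcond=None)[0]
def snap(name,fn):
    im=vision.get_image(name); cv2.imwrite("pics/"+fn,im[:,:,::-1]); return im
E
python3 - <<'E'
from h import *
for c in ("top","side"):
    snap(c,c+"0.png")
    for n in ["carrier","bail_grip","bottle_out","steel_block","cuff","loupe","tweezers","well_right"]:
        print(c,n,[(np.round(d["xy"]).tolist(),round(d["p"],2)) for d in vision.spot_in(c,n)[:4]])
    K,V=cam(c); print("campos",-V[:3,:3].T@V[:3,3])
print(arm.get_state()); print(vision.calibration("wrist"))
a=cv2.imread("pics/top0.png");b=cv2.imread("pics/side0.png");
E
```

```text
pics
top carrier [([295.0, 224.0], 0.62), ([293.0, 193.0], 0.56)]
top bail_grip [([294.0, 222.0], 0.64)]
top bottle_out [([382.0, 210.0], 0.64)]
top steel_block [([376.0, 148.0], 0.76)]
top cuff []
top loupe [([345.0, 153.0], 0.42)]
top tweezers []
top well_right [([291.0, 197.0], 0.78)]
campos [ 480.9087845   -31.22158172 1210.92720214]
side carrier [([337.0, 239.0], 0.57)]
side bail_grip []
side bottle_out [([338.0, 300.0], 0.92)]
side steel_block [([433.0, 301.0], 0.56)]
side cuff [([437.0, 305.0], 0.72)]
side loupe [([409.0, 274.0], 0.72)]
side tweezers [([233.0, 245.0], 0.64)]
side well_right [([337.0, 241.0], 0.76)]
campos [ 422.6489951  -848.19418099  494.93305835]
{'time': 0.9, 'joint_positions': array([-1.25930721e+00,  3.77242926e-01,  8.10111893e-02,  1.27436753e+00,
       -4.00526214e-06,  1.46046858e+00]), 'dq': array([-0.00225081,  0.00026854, -0.00034039, -0.00031475,  0.002395  ,
       -0.00080428]), 'joint_torque': array([ 3.54316144e-04, -4.63509786e+01,  2.70159280e+01,  8.50310107e-05,
        2.62529710e-05,  6.42907125e-06]), 'tool_pos': array([ 235.4223737 , -524.65569142,  250.06633169]), 'ee_rot': array([3.14139724e+00, 2.56775872e-05, 4.21816865e-01]), 'contact_force': array([ 0.29653015, -0.23175878,  0.44191367]), 'moment': array([-0.04850111,  0.01979096,  0.04769168]), 'grip_force': 0.0, 'opening': 0.9942949964439853}
{'intrinsics': array([[337.34770053,   0.        , 322.48392071],
       [  0.        , 337.34770053, 202.60263968],
       [  0.        ,   0.        ,   1.        ]]), 'mount': array([[-3.86173139e-04, -9.55562570e-01, -2.94788103e-01,
         7.50130951e+01],
       [ 9.99999685e-01, -1.64612799e-04, -7.76405784e-04,
        -2.18659014e-01],
       [ 6.93378411e-04, -2.94788310e-01,  9.55562333e-01,
        -1.23777968e+02],
       [ 0.00000000e+00,  0.00000000e+00,  0.00000000e+00,
         1.00000000e+00]])}
```

Run:
```python
from h import *
a=cv2.imread("pics/top0.png");b=cv2.imread("pics/side0.png")
cv2.imwrite("pics/a.png",cv2.resize(a[110:270,220:440],None,fx=3.6,fy=3.6,interpolation=cv2.INTER_CUBIC))
cv2.imwrite("pics/b.png",cv2.resize(b[170:350,200:460],None,fx=3,fy=3,interpolation=cv2.INTER_CUBIC))
K,V=cam("top")
for n,p,z in [("bo",(382,210),80),("car",(294,200),41),("block",(376,148),19),("loupe",(345,153),19)]: print(n,onplane(K,V,p,z))
K2,V2=cam("side")
for n,p,z in [("bo",(338,300),50),("car",(337,240),41),("block",(433,301),19),("loupe",(409,274),10),("tw",(233,245),5)]: print(n,onplane(K2,V2,p,z))
print(tri([(K,V,(382,210)),(K2,V2,(338,300))]))
```

```text
bo [ 557.53309516 -178.04595982   80.        ]
car [592.43881788  56.74891403  41.        ]
block [ 737.00082394 -174.58078662   19.        ]
loupe [724.5077773  -86.93525505  19.        ]
bo [ 557.38324685 -201.21668462   50.        ]
car [605.97141573  36.95910477  41.        ]
block [ 732.03391907 -194.9193728    19.        ]
loupe [728.33691851 -83.23083225  10.        ]
tw [379.54983892 134.94499493   5.        ]
[ 560.71898961 -183.56840629   37.86805174]
```

View pics/a.png

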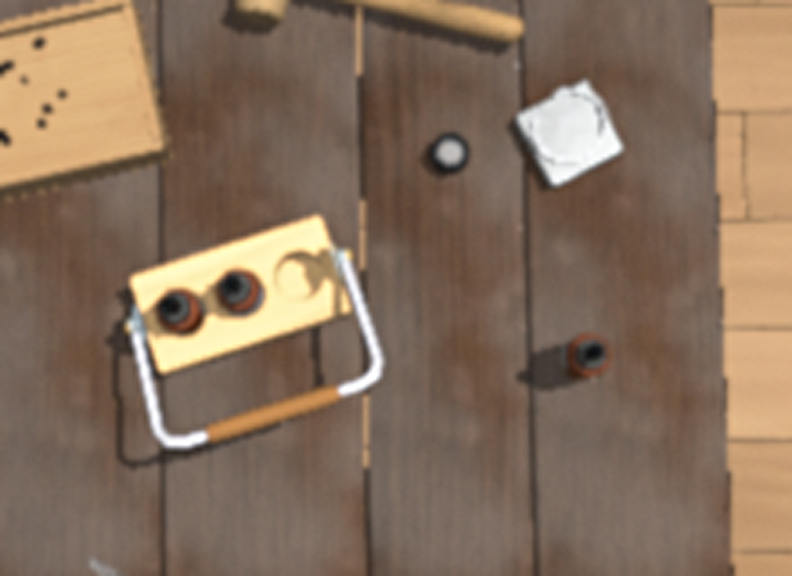

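View pics/b.png

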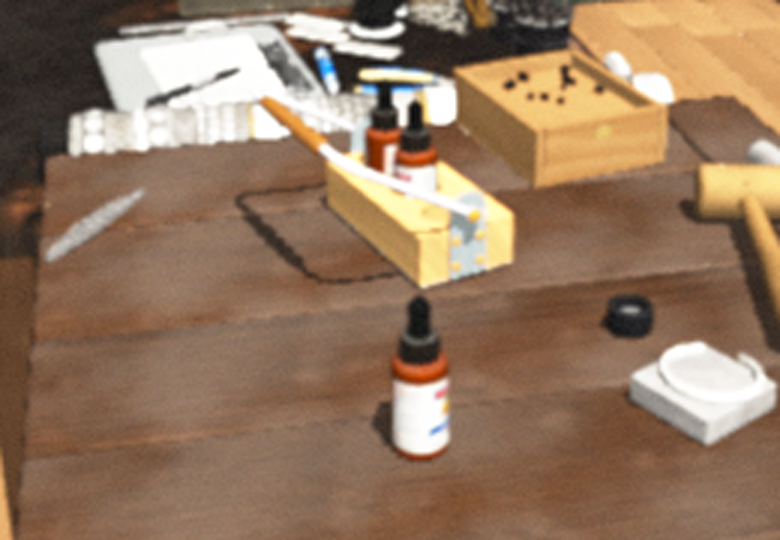

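The top crop shows the bottle at about (588,354), the carrier with its empty hole at (300,275) and its corners, and the bail folded towards the robot with the grip centred near (275,413). The side crop confirms this: the bottle stands free, and the handle leans up to about (290,125).

Run:
```python
from h import *
K,V=cam("top"); K2,V2=cam("side")
T=lambda x,y:(220+x/3.6-.36,110+y/3.6-.36); S=lambda x,y:(200+x/3,170+y/3)
print("bulb",onplane(K,V,T(592,350),100), "foot side",onplane(K2,V2,S(420,452),3),"bulb side",onplane(K2,V2,S(419,300),101))
cs=[onplane(K,V,T(*p),41) for p in [(130,275),(320,215),(352,312),(160,373)]]
print("corners",np.round(cs,1).tolist(), "center",np.mean(cs,0), "edges",[np.linalg.norm(cs[i]-cs[i-1]) for i in range(4)])
y=(cs[0]+cs[3]-cs[1]-cs[2]); yaw=np.arctan2(-y[0],y[1]); print("yaw",yaw)
c=np.mean(cs,0); ex=np.array([np.cos(yaw),np.sin(yaw),0]); ey=np.array([-np.sin(yaw),np.cos(yaw),0])
for a in (1,1.1,1.2,1.3): 
  g=c*[1,1,0]-ex*115*np.sin(a)+[0,0,54+115*np.cos(a)]; print(a,g,(proj(K,V,g)-[220,110])*3.6,(proj(K2,V2,g)-[200,170])*3)
print("well",(c-47*ey)[:2],(proj(K,V,c-47*ey)-[220,110])*3.6)
```

```text
bulb [ 564.22330154 -181.10963734  100.        ] foot side [ 561.81963259 -195.37508116    3.        ] bulb side [ 563.0372405  -189.93940846  101.        ]
corners [[633.1, 161.3, 41.0], [676.4, 15.6, 41.0], [601.3, -7.5, 41.0], [557.8, 138.9, 41.0]] center [617.12935429  77.05934248  41.        ] edges [np.float64(78.57260064789313), np.float64(151.95153081423032), np.float64(78.55353190520836), np.float64(152.76900244330412)]
yaw 0.2889978895058244
1 [524.37321307  49.48092296 116.13476517] [269.83664549 409.58555335] [293.03191715 118.09342652]
1.1 [518.89072546  47.85086008 106.16355396] [273.25955549 417.75388199] [286.20331324 132.67634299]
1.2 [514.38980576  46.51263869  95.67114176] [276.25099022 424.4479355 ] [280.75887364 147.59714098]
1.3 [510.91542567  45.47962987  84.76236529] [278.78857099 429.63123476] [276.75412062 162.67718635]
well [630.52396962  32.00843482] [298.17124608 273.62450795]
```

apply_moves(motion="0 0 0 0 0 0 -1; 0 0 0 0 0 0 -1; 0 0 0 0 0 0 -1; 0 0 0 0 0 0 -1; 0 0 0 0 0 0 -1", squeeze=25)

```text
time: 1.4
tool_pos: [235.4, -524.6, 250.1]
ee_rot: [3.141, 0.0, 1.126]
contact_force: [-0.1, 0.6, 0.6]
opening: 0.998
grip_force: 0.0
```

apply_moves(motion="0 0 0 0 0 0 -1; 0 0 0 0 0 0 -1; 0 0 0 0 0 0 -1; 0 0 0 0 0 0 -1; 0 0 0 0 0 0 -1")

```text
time: 1.9
tool_pos: [235.4, -524.7, 250.0]
ee_rot: [3.142, 0.0, 1.824]
contact_force: [-0.5, -0.5, 0.9]
opening: 0.995
grip_force: 0.0
```

```bash
cat >> h.py <<'E'
def go(target, yaw=None):
    st=arm.get_state(); M=R.from_euler('xyz',st["ee_rot"]).as_matrix()
    d=M.T@(np.array(target)-st["tool_pos"])/30
    print("t",st["time"],"pos",np.round(st["tool_pos"],1),"rot",np.round(st["ee_rot"],3),"units",np.round(d,2))
    if yaw is not None:
        rv=(R.from_matrix(M).inv()*R.from_euler('xyz',[np.pi,0,yaw])).as_rotvec(degrees=True)/8; print("turn",np.round(rv,2))
E
python3 -c "
from h import *
go([562,-184,200],1.86)"
```

```text
t 1.9 pos [ 235.4 -524.7  250. ] rot [3.142 0.    1.824] units [ 8.27 13.38  1.67]
turn [-0.    0.   -0.26]
```

apply_moves(motion="0 0.55 0.89 0.1 0 0 0; 0 0.55 0.89 0.1 0 0 0; 0 0.55 0.89 0.1 0 0 0; 0 0.55 0.89 0.1 0 0 0; 0 0.55 0.89 0.1 0 0 0")

```text
time: 2.4
tool_pos: [345.4, -411.1, 235.0]
ee_rot: [3.141, 0.0, 1.818]
contact_force: [0.3, 0.4, 0.4]
opening: 1.002
grip_force: 0.0
```

apply_moves(motion="0 0.55 0.89 0.1 0 0 0; 0 0.55 0.89 0.1 0 0 0; 0 0.55 0.89 0.1 0 0 0; 0 0.55 0.89 0.1 0 0 0; 0 0.55 0.89 0.1 0 0 0")

```text
time: 2.9
tool_pos: [454.8, -298.3, 220.0]
ee_rot: [3.141, 0.0, 1.818]
contact_force: [-0.0, 0.5, -0.2]
opening: 1.003
grip_force: 0.0
```

apply_moves(motion="0 0.55 0.89 0.1 0 0 0; 0 0.55 0.89 0.1 0 0 0; 0 0.55 0.89 0.1 0 0 0; 0 0.55 0.89 0.1 0 0 0; 0 0.55 0.89 0.2 0 0 -0.26")

```text
time: 3.4
tool_pos: [564.3, -185.7, 202.3]
ee_rot: [3.141, 0.001, 1.855]
contact_force: [0.2, -0.1, -0.4]
opening: 0.999
grip_force: 0.0
```

apply_moves(motion="0 0 0 0 0 0 0; 0 0 0 0 0 0 0")

```text
time: 3.6
tool_pos: [563.3, -186.2, 201.7]
ee_rot: [-3.141, 0.0, 1.856]
contact_force: [-0.1, -0.7, -0.7]
opening: 1.002
grip_force: 0.0
```

Run:
```python
from h import *
st=arm.get_state(); snap("wrist","w1.png"); K,V=cam("wrist",st)
print([(d["xy"],d["p"]) for d in vision.spot_in("wrist","bottle_out")])
print(proj(K,V,[562,-184,0]),proj(K,V,[562,-184,102]))
go([562,-184,52],1.86)
```

```text
[([325.6, 187.4], 0.58)]
[322.29241611 176.19765238] [322.25095383 208.43888737]
t 3.7 pos [ 562.8 -187.2  202.1] rot [-3.141  0.     1.854] units [0.11 0.01 5.  ]
turn [-0.    0.   -0.05]
```

View pics/w1.png

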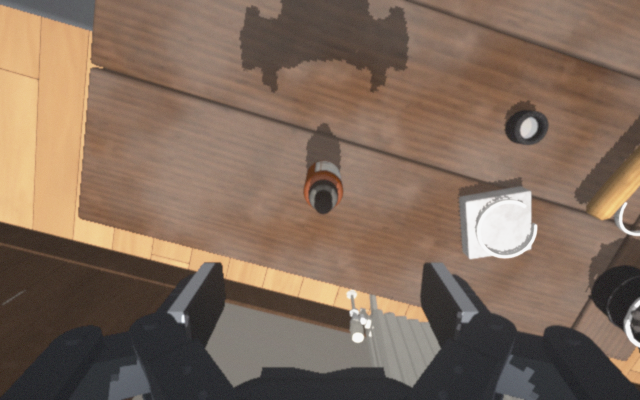

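The bottle's bulb is at (323,207). The estimate predicted (322,208), so the position holds. Next I descend and grasp.

apply_moves(motion="0 0.1 0 1 0 0 0; 0 0 0 1 0 0 0; 0 0 0 1 0 0 0; 0 0 0 1 0 0 0; 0 0 0 0.95 0 0 0")

```text
time: 4.2
tool_pos: [561.6, -185.0, 52.8]
ee_rot: [3.141, 0.001, 1.852]
contact_force: [-0.1, 0.3, 0.7]
opening: 0.993
grip_force: 0.0
```

apply_moves(motion="100 0 0 0 0 0 0; 130 0 0 0 0 0 0; 170 0 0 0 0 0 0; 170 0 0 0 0 0 0; 170 0 0 0 0 0 0")

```text
time: 4.7
tool_pos: [563.7, -184.8, 55.8]
ee_rot: [3.139, 0.003, 1.854]
contact_force: [-2.1, -1.0, 6.6]
opening: 0.364
grip_force: 24.8
```

apply_moves(motion="190 0 0 0 0 0 0; 190 0 0 0 0 0 0; 190 0 0 0 0 0 0")

```text
time: 5.0
tool_pos: [563.7, -184.8, 55.8]
ee_rot: [3.139, 0.003, 1.854]
contact_force: [-1.6, -0.4, 7.3]
opening: 0.367
grip_force: 24.8
```

Run:
```python
from h import *
snap("side","s1.png"); cv2.imwrite("pics/s1c.png",cv2.resize(cv2.imread("pics/s1.png")[150:350,230:450],None,fx=2.5,fy=2.5))
go([630.5,32,150],1.86)
```

```text
t 5.05 pos [ 563.7 -184.8   55.8] rot [3.139e+00 3.000e-03 1.854e+00] units [ 6.3   4.16 -3.15]
turn [ 0.02  0.02 -0.04]
```

View pics/s1c.png

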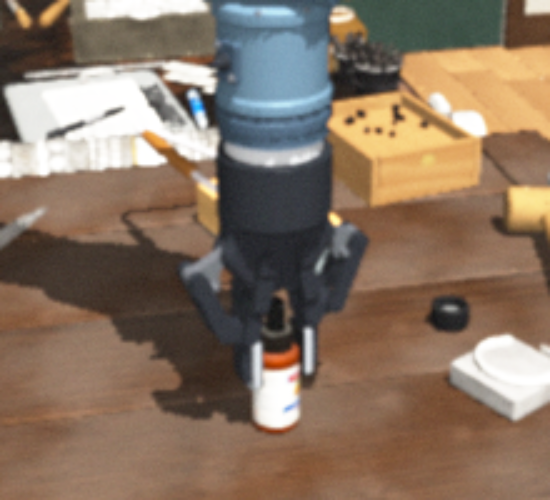

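The gripper holds the bottle at mid-body with the fingertips well above the foot. Next I lift and stop short of the hole to look.

apply_moves(motion="190 0 0 -0.3 0 0 0; 190 0 0 -0.7 0 0 0; 190 0 0 -0.9 0 0 0; 190 0 0 -0.9 0 0 0; 190 0 0 -0.8 0 0 0")

```text
time: 5.55
tool_pos: [562.6, -183.7, 163.7]
ee_rot: [3.14, 0.001, 1.855]
contact_force: [0.6, -0.8, -0.8]
opening: 0.363
grip_force: 25.0
```

apply_moves(motion="190 0.4 0.5 0 0 0 0; 190 0.8 0.9 0 0 0 0; 190 0.9 1 0 0 0 0; 190 0.9 1 0 0 0 0; 190 0.6 0.76 0 0 0 0")

```text
time: 6.05
tool_pos: [652.9, -42.7, 162.4]
ee_rot: [3.14, -0.0, 1.856]
contact_force: [1.1, -0.6, -0.3]
opening: 0.367
grip_force: 25.0
```

apply_moves(motion="190 0 0 0 0 0 0; 190 0 0 0 0 0 0; 190 0 0 0 0 0 0")

```text
time: 6.35
tool_pos: [651.5, -45.8, 161.8]
ee_rot: [-3.141, 0.0, 1.854]
contact_force: [0.3, -1.2, -1.2]
opening: 0.365
grip_force: 25.1
```

Run:
```python
from h import *
st=arm.get_state(); im=snap("wrist","w2.png"); K,V=cam("wrist",st)
print([(d["xy"],d["p"]) for d in vision.spot_in("wrist","bottle_mid")],[(d["xy"],d["p"]) for d in vision.spot_in("wrist","well_right")])
c=np.array([617.1,77.1,0]); yaw=.289
ey=np.array([-np.sin(yaw),np.cos(yaw),0])
for n,p in dict(wr=c-47*ey+[0,0,41],midtop=c+[0,0,113],lefttop=c+47*ey+[0,0,113]).items(): print(n,proj(K,V,p))
go([630.5,32,160],1.86); print(st["contact_force"],st["grip_force"],st["opening"])
```

```text
[([323.8, 19.2], 0.67)] [([295.5, 78.6], 0.65)]
wr [325.30377021  90.86903032]
midtop [326.28113064 -24.24571301]
lefttop [ 325.90804865 -159.15435738]
t 6.5 pos [651.4 -46.2 161.7] rot [-3.141  0.     1.853] units [2.7  0.06 0.06]
turn [-0.    0.   -0.05]
[ 0.29053163 -1.15691594 -1.24238384] 25.071315917302854 0.3646315495645048
```

View pics/w2.png

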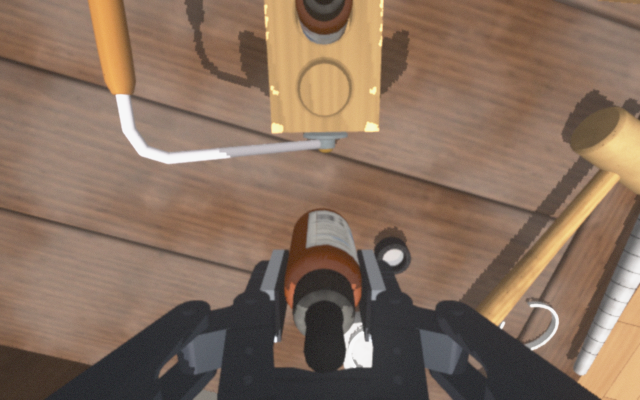

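The empty hole's mouth is centred near (325,87), against a prediction of (325,91), so it lies about 3 mm further along the row. I'll fit it more finely.

Run:
```python
from h import *
from scipy.optimize import minimize
st=arm.get_state(); K,V=cam("wrist",st)
g=cv2.GaussianBlur(cv2.cvtColor(cv2.imread("pics/w2.png"),cv2.COLOR_BGR2GRAY),(0,0),1.2).astype(float)
gm=np.hypot(cv2.Sobel(g,-1,1,0),cv2.Sobel(g,-1,0,1))
th=np.linspace(0,2*np.pi,120)
def pts(x,y,r=19,z=41): return np.array([proj(K,V,[x+r*np.cos(t),y+r*np.sin(t),z]) for t in th])
def f(p):
    q=pts(*p).astype(np.float32); return -cv2.remap(gm.astype(np.float32),q[:,0].copy(),q[:,1].copy(),1).mean()
best=sorted((f((630.5+dx,32+dy)),dx,dy) for dx in np.arange(-6,6.1,1) for dy in np.arange(-3,9.1,1))[:6]; print(best)
r=minimize(f,[630.5+best[0][1],32+best[0][2]],method="Nelder-Mead",options=dict(initial_simplex=[[630.5+best[0][1]+a,32+best[0][2]+b] for a,b in((0,0),(1,0),(0,1))])); print(r.x,r.fun)
im=cv2.resize(cv2.imread("pics/w2.png")[40:140,260:390],None,fx=5,fy=5,interpolation=cv2.INTER_CUBIC)
for u,v in pts(*r.x): cv2.circle(im,(int((u-260)*5+2),int((v-40)*5+2)),1,(0,0,255),-1)
cv2.imwrite("pics/w2c.png",im)
# held bottle foot prediction vs TCP
M=R.from_euler('xyz',st["ee_rot"]).as_matrix(); f0=st["tool_pos"]+M@np.array([0,0,55.8])
print("foot pred px",proj(K,V,f0),"foot far edge",proj(K,V,f0+M@np.array([17,0,0])),proj(K,V,f0+M@np.array([0,17,-3])),proj(K,V,f0+M@np.array([0,-17,-3])))
```

```text
[(np.float32(-72.39123), np.float64(-1.0), np.float64(1.0)), (np.float32(-66.71123), np.float64(-2.0), np.float64(2.0)), (np.float32(-66.40767), np.float64(-1.0), np.float64(2.0)), (np.float32(-63.259476), np.float64(-1.0), np.float64(3.0)), (np.float32(-61.86183), np.float64(-2.0), np.float64(3.0)), (np.float32(-61.564205), np.float64(-3.0), np.float64(2.0))]
[629.45490408  32.92682945] -72.6843490600586
foot pred px [323.18831064 236.23322727] foot far edge [323.19527171 208.11895588] [353.21959291 238.27768788] [293.1845533  238.32418863]
```

View pics/w2c.png

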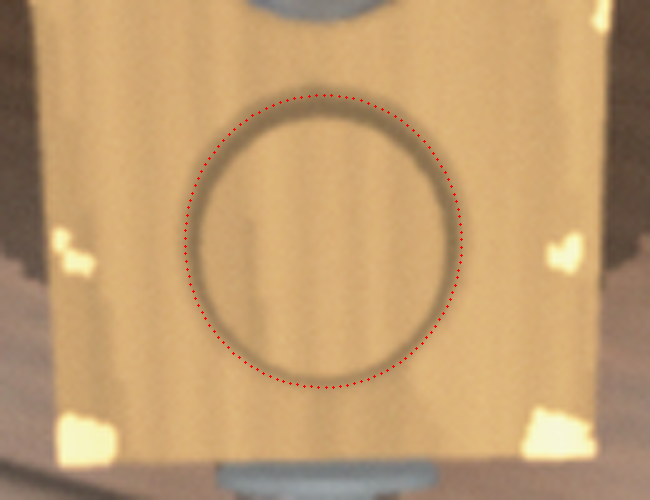

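The fitted mouth circle matches well, giving the hole at (629.5, 32.9). I'll move over it.

apply_moves(motion="190 0.5 0 0 0 0 0; 190 0.8 0.05 0 0 0 0; 190 0.8 0 0 0 0 -0.05; 190 0.6 0 0 0 0 0; 190 0 0 0 0 0 0")

```text
time: 7.0
tool_pos: [629.4, 35.6, 161.6]
ee_rot: [-3.141, -0.001, 1.864]
contact_force: [0.5, -0.9, -0.2]
opening: 0.37
grip_force: 25.1
```

apply_moves(motion="190 0 0 0.3 0 0 0; 190 0 0 0.5 0 0 0; 190 0 0 0.4 0 0 0; 190 0 0 0.2 0 0 0; 190 0 0 0 0 0 0")

```text
time: 7.5
tool_pos: [629.6, 32.4, 117.8]
ee_rot: [-3.139, -0.001, 1.86]
contact_force: [-0.5, 0.1, -0.7]
opening: 0.367
grip_force: 25.1
```

Run:
```python
from h import *
go([629.3,33.3,66.8],1.86)
```

```text
t 7.5 pos [629.6  32.4 117.8] rot [-3.139e+00 -1.000e-03  1.860e+00] units [0.03 0.   1.7 ]
turn [-0.02 -0.01  0.  ]
```

apply_moves(motion="190 0.03 0 0.3 0 0 0; 190 0 0 0.3 0 0 0; 190 0 0 0.2 0 0 0; 190 0 0 0.1 0 0 0; 190 0 0 0 0 0 0")

```text
time: 8.0
tool_pos: [629.9, 33.9, 91.8]
ee_rot: [-3.14, -0.0, 1.861]
contact_force: [0.2, -0.3, 0.2]
opening: 0.367
grip_force: 25.1
```

apply_moves(motion="190 0 0 0.2 0 0 0; 190 0 0 0.2 0 0 0; 190 0 0 0.15 0 0 0; 190 0 0 0.1 0 0 0; 190 0 0 0.05 0 0 0")

```text
time: 8.5
tool_pos: [630.0, 33.9, 70.9]
ee_rot: [-3.141, -0.0, 1.861]
contact_force: [-0.9, -0.4, -0.7]
opening: 0.37
grip_force: 25.1
```

apply_moves(motion="190 0 0 0.05 0 0 0; 190 0 0 0.05 0 0 0; 190 0 0 0 0 0 0")

```text
time: 8.8
tool_pos: [630.3, 33.8, 68.4]
ee_rot: [-3.141, 0.0, 1.861]
contact_force: [0.6, 0.5, 0.2]
opening: 0.364
grip_force: 25.1
```

apply_moves(motion="190 0 0 0.04 0 0 0; 190 0 0 0.04 0 0 0; 190 0 0 0 0 0 0")

```text
time: 9.1
tool_pos: [630.6, 33.8, 66.8]
ee_rot: [3.141, 0.0, 1.861]
contact_force: [-1.5, -0.5, 4.8]
opening: 0.363
grip_force: 25.5
```

The foot is on the floor of the hole (4.8 N), so I release.

apply_moves(motion="140 0 0 0 0 0 0; 110 0 0 0 0 0 0; 90 0 0 0 0 0 0; 90 0 0 0 0 0 0; 90 0 0 0 0 0 0")

```text
time: 9.6
tool_pos: [630.3, 33.8, 66.0]
ee_rot: [-3.141, 0.0, 1.861]
contact_force: [-0.1, 0.4, 0.1]
opening: 0.649
grip_force: 0.0
```

apply_moves(motion="90 0 0 -0.3 0 0 0; 90 0 0 -0.6 0 0 0; 90 0 0 -0.9 0 0 0; 90 0 0 -1 0 0 0; 90 0 0 -0.9 0 0 0")

```text
time: 10.1
tool_pos: [630.5, 33.9, 179.2]
ee_rot: [3.141, 0.0, 1.861]
contact_force: [0.7, -0.0, -0.2]
opening: 0.645
grip_force: 0.0
```

Run:
```python
from h import *
st=arm.get_state(); im=snap("wrist","w3.png"); K,V=cam("wrist",st)
im=snap("side","s3.png"); 
a=cv2.imread("pics/w3.png"); b=cv2.resize(cv2.imread("pics/s3.png")[170:300,240:400],(640,520),interpolation=cv2.INTER_CUBIC)
cv2.imwrite("pics/c3.png",np.hstack([cv2.resize(a,(440,275)),cv2.resize(b,(338,275))]))
print(proj(K,V,[629.5,32.9,113]))
c=np.array([629.5,32.9,0]); yaw=.289
ex=np.array([np.cos(yaw),np.sin(yaw),0]);ey=np.array([-np.sin(yaw),np.cos(yaw),0]); c=c+47*ey
print("c",c)
Kt,Vt=cam("top"); Ks,Vs=cam("side")
print([(d["xy"],d["p"]) for d in vision.spot_in("side","bail_grip")])
for a in (.95,1,1.05,1.1): 
  g=c-ex*115*np.sin(a)+[0,0,54+115*np.cos(a)]; print(a,g,(proj(Kt,Vt,g)-[220,110])*3.6,(proj(Ks,Vs,g)-[200,170])*3)
go(c-ex*115*np.sin(1.04)+[0,0,180],1.86)
```

```text
[321.00414507 230.4144215 ]
c [616.10528959  77.95087938   0.        ]
[([308.2, 216.0], 0.87)]
0.95 [526.44178669  51.29176259 120.89355529] [266.72800458 406.44392264] [295.33292822 110.63726225]
1 [523.34920658  50.37226411 116.13476517] [268.59754316 411.05774638] [291.42575614 117.74238391]
1.05 [520.48846837  49.5216978  111.22067051] [270.36663935 415.31717384] [287.84613259 124.97599901]
1.1 [517.86672241  48.74218965 106.16355396] [272.03135119 419.21413275] [284.60407567 132.31626104]
t 10.25 pos [632.2  33.8 180.2] rot [3.136e+00 2.000e-03 1.861e+00] units [ 1.57 -3.4  -0.01]
turn [0.04 0.01 0.01]
```

View pics/c3.png

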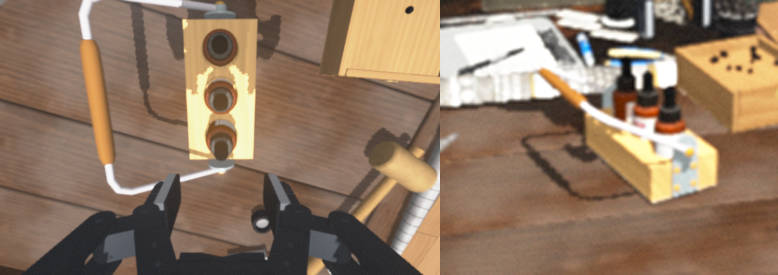

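All three bottles stand in their holes, and the grip spans about (131,58) to (157,237) in the full wrist frame. I'll move above the grip.

apply_moves(motion="90 0.3 -0.6 0 0 0 0; 90 0.4 -0.8 0 0 0 0; 90 0.4 -0.9 0 0 0 0; 90 0.4 -0.8 0 0 0 0; 90 0.07 -0.3 0 0 0 0")

```text
time: 10.75
tool_pos: [515.5, 50.3, 175.9]
ee_rot: [-3.138, -0.001, 1.862]
contact_force: [0.0, -0.8, -0.6]
opening: 0.648
grip_force: 0.0
```

apply_moves(motion="90 0 0 0 0 0 0; 90 0 0 0 0 0 0; 90 0 0 0 0 0 0")

```text
time: 11.05
tool_pos: [520.4, 49.5, 177.0]
ee_rot: [3.141, 0.0, 1.861]
contact_force: [-0.2, -0.7, 0.3]
opening: 0.641
grip_force: 0.0
```

Run:
```python
from h import *
st=arm.get_state(); im=snap("wrist","w4.png"); K,V=cam("wrist",st)
c=np.array([616.1,78,0]); yaw=.289
ex=np.array([np.cos(yaw),np.sin(yaw),0]);ey=np.array([-np.sin(yaw),np.cos(yaw),0])
print([(d["xy"],d["p"]) for d in vision.spot_in("wrist","bail_grip")])
hsv=cv2.cvtColor(im,cv2.COLOR_RGB2HSV)
m=cv2.inRange(hsv,(8,170,90),(20,255,255)); n,l,s,ce=cv2.connectedComponentsWithStats(m); i=1+np.argmax(s[1:,4]); print("blob",s[i],ce[i])
for a in (.95,1.0,1.05,1.1):
  g=c-ex*115*np.sin(a)+[0,0,54+115*np.cos(a)]; print(a,np.round(g,1),np.round([proj(K,V,g),proj(K,V,g+43*ey),proj(K,V,g-43*ey)]).tolist())
a=1.03;g=c-ex*115*np.sin(a)+[0,0,54+115*np.cos(a)];go(g,1.86)
```

```text
[([328.2, 197.0], 0.63)]
blob [423 232  45  40 419] [438.0071599  247.67064439]
0.95 [526.4  51.3 120.9] [[334.0, 236.0], [335.0, 162.0], [333.0, 301.0]]
1.0 [523.3  50.4 116.1] [[328.0, 233.0], [329.0, 160.0], [328.0, 296.0]]
1.05 [520.5  49.6 111.2] [[323.0, 230.0], [323.0, 159.0], [323.0, 292.0]]
1.1 [517.9  48.8 106.2] [[319.0, 227.0], [318.0, 157.0], [319.0, 288.0]]
t 11.15 pos [520.2  49.5 177. ] rot [3.141 0.    1.861] units [-0.    0.05  2.13]
turn [0.   0.   0.01]
```

View pics/w4.png

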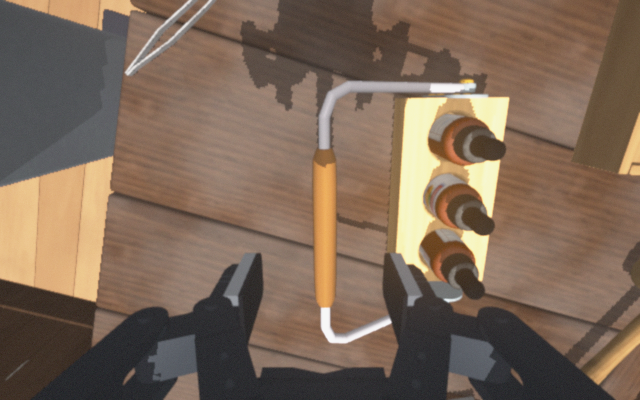

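The grip bar lies at column 325 between the fingers, rows 150–306, which matches a bail angle of about 1.03. Next I descend and grip it lightly.

apply_moves(motion="90 0 0.05 0.4 0 0 0; 90 0 0 0.6 0 0 0; 90 0 0 0.6 0 0 0; 90 0 0 0.4 0 0 0; 90 0 0 0.1 0 0 0")

```text
time: 11.65
tool_pos: [519.3, 50.2, 111.9]
ee_rot: [-3.138, -0.001, 1.861]
contact_force: [0.0, 0.6, 0.8]
opening: 0.646
grip_force: 0.0
```

apply_moves(motion="150 0 0 0 0 0 0; 180 0 0 0 0 0 0; 200 0 0 0 0 0 0; 210 0 0 0 0 0 0; 225 0 0 0 0 0 0", squeeze=20)

```text
time: 12.15
tool_pos: [521.2, 50.2, 114.6]
ee_rot: [3.14, 0.0, 1.861]
contact_force: [1.0, 0.3, 0.2]
opening: 0.155
grip_force: 20.4
```

apply_moves(motion="235 0 0 0 0 0 0; 235 0 0 0 0 0 0; 235 0 0 0 0 0 0")

```text
time: 12.45
tool_pos: [521.0, 50.2, 114.3]
ee_rot: [3.141, 0.0, 1.861]
contact_force: [2.0, 0.2, -0.9]
opening: 0.152
grip_force: 20.4
```

apply_moves(motion="235 0 0.08 -0.13 0 0 0; 235 0 0.09 -0.13 0 0 0; 235 0 0.09 -0.12 0 0 0; 235 0 0.1 -0.12 0 0 0; 235 0 0.1 -0.12 0 0 0")

```text
time: 12.95
tool_pos: [533.8, 54.3, 132.9]
ee_rot: [-3.141, -0.0, 1.861]
contact_force: [1.3, 0.5, -2.4]
opening: 0.157
grip_force: 20.2
```

apply_moves(motion="235 0 0.21 -0.22 0 0 0; 235 0 0.23 -0.2 0 0 0; 235 0 0.25 -0.18 0 0 0; 235 0 0.26 -0.16 0 0 0; 235 0 0.27 -0.14 0 0 0")

```text
time: 13.45
tool_pos: [569.1, 65.0, 160.1]
ee_rot: [-3.141, -0.0, 1.862]
contact_force: [0.8, 1.6, -3.9]
opening: 0.155
grip_force: 20.0
```

apply_moves(motion="235 0 0 0 0 0 0; 235 0 0 0 0 0 0")

```text
time: 13.65
tool_pos: [569.2, 65.0, 160.1]
ee_rot: [3.141, -0.0, 1.862]
contact_force: [0.1, 1.8, -0.8]
opening: 0.155
grip_force: 20.4
```

apply_moves(motion="235 0 0.28 -0.12 0 0 0; 235 0 0.29 -0.1 0 0 0; 235 0 0.3 -0.07 0 0 0; 235 0 0.3 -0.05 0 0 0; 235 0 0.25 -0.02 0 0 0")

```text
time: 14.15
tool_pos: [609.2, 77.1, 170.4]
ee_rot: [-3.14, -0.001, 1.861]
contact_force: [-1.9, 2.2, -0.6]
opening: 0.154
grip_force: 20.3
```

apply_moves(motion="235 0 0.15 0 0 0 0; 235 0 0.05 0 0 0 0; 235 0 0 0 0 0 0; 235 0 0 0 0 0 0")

```text
time: 14.55
tool_pos: [615.4, 78.8, 170.6]
ee_rot: [3.141, -0.0, 1.862]
contact_force: [-0.6, 2.6, 0.7]
opening: 0.153
grip_force: 20.5
```

Run:
```python
from h import *
go([616.1,78,171.5],1.86); print(arm.get_state()["contact_force"])
snap("side","s5.png"); snap("top","t5.png"); 
b=cv2.resize(cv2.imread("pics/s5.png")[120:280,260:420],(400,400),interpolation=cv2.INTER_CUBIC)
a=cv2.resize(cv2.imread("pics/t5.png")[140:250,240:350],(400,400),interpolation=cv2.INTER_CUBIC)
cv2.imwrite("pics/c5.png",np.hstack([a,b]))
```

```text
t 14.55 pos [615.4  78.8 170.6] rot [ 3.141 -0.     1.862] units [-0.03  0.01 -0.03]
turn [ 0.   -0.    0.01]
[-0.61637789  2.57651721  0.69538611]
```

View pics/c5.png

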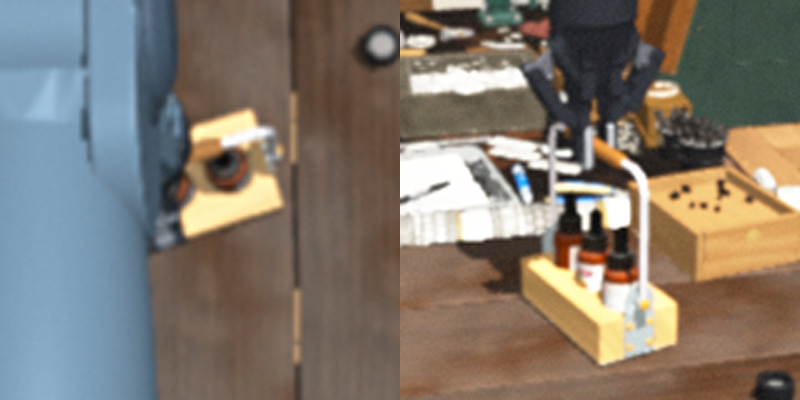

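The handle stands upright over the level carrier, with all three bottles seated. I'll firm the grip, dwell, and lift slowly.

apply_moves(motion="245 0 0 0 0 0 0; 245 0 0 0 0 0 0; 245 0 0 0 0 0 0; 245 0 0 0 0 0 0; 245 0 0 -0.05 0 0 0", squeeze=60)

```text
time: 15.15
tool_pos: [615.0, 78.0, 171.2]
ee_rot: [-3.14, 0.001, 1.861]
contact_force: [-0.1, 1.3, -5.0]
opening: 0.138
grip_force: 58.4
```

apply_moves(motion="245 0 0 -0.1 0 0 0; 245 0 0 -0.1 0 0 0; 245 0 0 -0.15 0 0 0; 245 0 0 -0.15 0 0 0; 245 0 0 -0.2 0 0 0")

```text
time: 15.65
tool_pos: [615.2, 78.3, 193.0]
ee_rot: [-3.141, 0.0, 1.861]
contact_force: [0.4, -1.0, -7.4]
opening: 0.141
grip_force: 58.5
```

apply_moves(motion="245 0 0 -0.25 0 0 0; 245 0 0 -0.3 0 0 0; 245 0 0 -0.3 0 0 0; 245 0 0 -0.3 0 0 0; 245 0 0 -0.3 0 0 0")

```text
time: 16.15
tool_pos: [615.5, 78.6, 237.5]
ee_rot: [3.141, 0.0, 1.861]
contact_force: [-1.0, 0.8, -8.1]
opening: 0.134
grip_force: 58.6
```

apply_moves(motion="245 0 0 -0.3 0 0 0; 245 0 0 -0.3 0 0 0; 245 0 0 -0.3 0 0 0; 245 0 0 -0.2 0 0 0; 245 0 0 -0.1 0 0 0")

```text
time: 16.65
tool_pos: [615.8, 78.6, 273.4]
ee_rot: [3.141, 0.0, 1.861]
contact_force: [-0.2, 0.5, -7.6]
opening: 0.141
grip_force: 58.7
```

apply_moves(motion="245 0 0 -0.05 0 0 0; 245 0 0 0 0 0 0; 245 0 0 0 0 0 0; 245 0 0 0 0 0 0; 245 0 0 0 0 0 0")

```text
time: 17.15
tool_pos: [615.2, 78.5, 273.6]
ee_rot: [-3.141, -0.0, 1.861]
contact_force: [-0.9, -0.3, -7.5]
opening: 0.14
grip_force: 58.6
```

apply_moves(motion="245 0 0 0 0 0 0; 245 0 0 0 0 0 0; 245 0 0 0 0 0 0; 245 0 0 0 0 0 0; 245 0 0 0 0 0 0")

```text
time: 17.65
tool_pos: [615.4, 78.6, 274.0]
ee_rot: [3.142, 0.0, 1.861]
contact_force: [0.4, 0.7, -7.3]
opening: 0.14
grip_force: 58.6
```

Run:
```python
from h import *
go([616.1,78,271.5],1.86); print(arm.get_state()["contact_force"])
snap("side","s6.png")
for i in range(6): im=vision.get_image("side")
cv2.imwrite("pics/s6b.png",im[:,:,::-1])
a=cv2.imread("pics/s6.png")[60:300,240:440];b=cv2.imread("pics/s6b.png")[60:300,240:440]; print("diff",np.abs(a.astype(int)-b).mean())
cv2.imwrite("pics/c6.png",np.hstack([cv2.resize(x,None,fx=2,fy=2,interpolation=cv2.INTER_CUBIC) for x in(a,b)]))
```

```text
t 17.65 pos [615.4  78.6 274. ] rot [3.142 0.    1.861] units [-0.02  0.02  0.08]
turn [0.   0.   0.01]
[ 0.35677406  0.69690691 -7.30589083]
diff 2.263048611111111
```

View pics/c6.png

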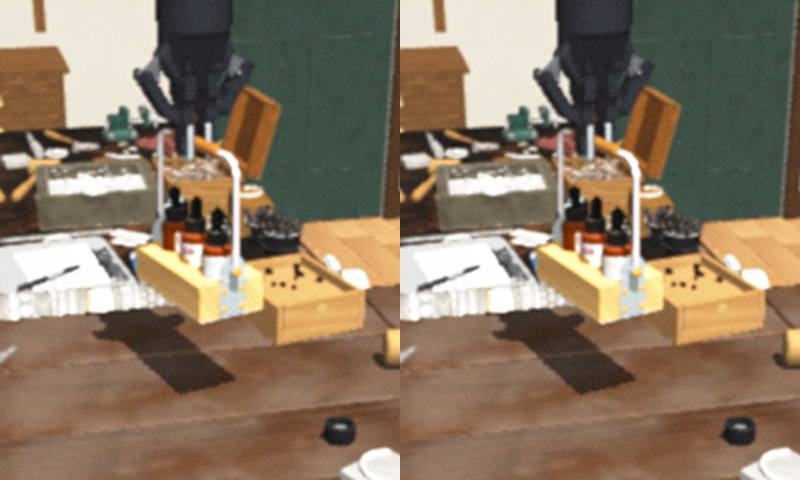

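The carrier hangs level and steady about 10 cm up, with all three bottles seated and both frames identical. After a short settle I hand it in.

apply_moves(motion="245 0 0 0 0 0 0; 245 0 0 0 0 0 0; 245 0 0 0 0 0 0; 245 0 0 0 0 0 0; 245 0 0 0 0 0 0")

```text
time: 18.5
tool_pos: [615.4, 78.6, 274.0]
ee_rot: [3.142, 0.0, 1.861]
contact_force: [0.2, -1.1, -6.9]
opening: 0.141
grip_force: 58.6
```

```bash
python3 -c "
from h import *
print(sign_off())"
```

```text
the job is handed in; nothing more can be done
None
```

The bottle is in the carrier's empty hole, the handle is upright, and the full carrier was handed in hanging level and steady about 10 cm above the bench; `sign_off()` returned no verdict.

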